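Set a positioning stage's dial with the play taken up

TASK

Fit the loose red-armed hand crank on the shaft of the stage's dial and turn it until the brass key drops into the slot of its hub and the hub sits down flat on the dial. Then wind the dial anticlockwise (seen from above) at least 30 degrees past the orange marker, and come back clockwise to stop with the white index line at the marker, so that the screw's play is taken up in the clockwise direction. Leave the crank on the shaft, do not shift the marker, and do not push the three containers about or knock them over.

Things in the scene. Friction and masses are not known exactly. Their poses are not given: they have to be found in the camera images.
- crank: Loose hand crank, 0.45 kg (give or take a third), standing upright on its steel hub. Origin: centre of the hub's underside, on the bore's axis, z up. Flat red arm along +x: 20 mm wide, 20 to 32 mm above the underside, ending 96 mm from the bore's axis. Upright black handle on the arm at x = 85 mm. Hub 50 mm across, 40 mm high.
- hub (a point): Same point and axes as crank. The hub's through bore is 20.5 mm across. Its two upright flats, 50 mm apart, face +y and -y and are 28 mm long: grip the hub there. A radial slot in its underside runs to -x, opposite the arm: 13 mm wide, 13 mm deep, open to the side.
- handle_mid (a point): On the axis of the crank's black handle, 60 mm above the hub's underside. The handle is an upright grip 20 mm thick, from 33 to 81 mm above the underside; it spins freely about its own axis, so it can be led round without turning the hand.
- stage: Fixed stage. Origin: on the dial's vertical axis, at the bench. A round grey head (radius 98 mm, 50 mm high) carries the dial. Behind it, along the stage's +x, a slide 110 mm wide reaches 332 mm from the axis; its carriage, with a small black vice and pale practice block up to 111 mm above the bench, begins about 175 mm from the axis.
- axis (a point): Dial's vertical axis at the dial's upper face, 62 mm above the bench. Dial: black, 149 mm across. From its middle rises a steel shaft 17.5 mm thick, 45 mm high above the face, the top 8 mm tapered. The hub rests on the face when fully down; it stays about 11 mm higher while it rests on the key.
- index (a point): Outer end of the dial's white index line, 75 mm from the axis, level with the face; turns with the dial. The brass key points the same way: 10 mm wide, 11 mm high above the face, out to 30 mm from the axis. With the key in the slot the crank's arm points opposite to the index line, 4 degrees loose either way. The dial turns with about 0.2 N m and stays where it is left.
- mark (a point): Tip of the orange marker (a block clipped to the fixed ring round the dial), 75 mm from the axis; the index line is to stop here. Its x axis points outward from the dial's axis, y is anticlockwise seen from above. Top 61 mm above the bench; pushing it with over 20 N shifts it. At the start the index line stands 28 to 98 degrees clockwise of the marker.
- dial (a joint): Play between the dial and the lead screw inside, rad: 0 when the dial, turned clockwise (from above), drives the screw, 0.4 when turned anticlockwise it drives the screw; between, the dial turns without the screw.
- bottle: Bystander: white bottle with blue cap, 60 mm across, 150 mm high. Origin: centre of its underside.
- jar: Bystander: amber jar with white cap, 68 mm across, 90 mm high. Origin: centre of its underside.
- burs: Bystander: round aluminium stand with drill burs in its top, 68 mm across, 96 mm high. Origin: centre of its underside.
There are look-alikes about, which are no part of the job. What is shaped like the crank but green is not meant.

How it is judged:
By the outcome, as a careful person would: the job done as asked, in the order asked, and still so for the second after the job is handed in, with the robot touching nothing.
It also fails if it takes over 61 s, if anything falls off the work surface, if the arm or the gripper's body presses on something with over 40 N, if the wrist force passes 120 N, or if a joint passes its speed limit or range.

ROBOT

A 7-joint arm with a two-finger parallel gripper is mounted at the origin on the work surface. World frame = base frame: x ahead of the robot, y to its left, z up, the work surface at z = 0. Lengths are in m, angles in rad, forces in N, time in s.
With the tool pointing down it reaches from about 0.4 to 0.875 m from the base axis. Payload 19.3 kg.
Tool frame: the origin (TCP) lies at the very end of the fingers, on their centre line; the grasp point (between the pads) lies bot.tcp_to_grasp behind it (bot.tcp_to_grasp is the distance from the TCP to the grasp point, in m); z points along the fingers, y is the direction in which the jaws open and shut (so a half turn about z gives the same grasp; the last joint's range is limited). The gripper opens to 85 mm and grips with 20 to 120 N. Pads are 22 mm wide; open, the fingers measure 114 mm over their backs; the gripper's body (76 mm by 85 mm) begins 54 mm behind the grasp point. The pads swing forward as they close: fully open they stand 13 mm farther back than shut.
Start: joints at [-1.411, 0.521, -0.036, 1.599, 0.021, 1.021, -0.113], TCP at [0.142, 0.609, 0.211] pointing down, gripper open.
Joint ranges: [-2.91, 2.91], [-0.3, 2.13], [-1.5, 1.42], [0.17, 2.43], [-1.26, 4.41], [0.16, 1.93], [-2.52, 2.52]. Speed limits (rad/s): [1.89, 1.89, 2.39, 2.39, 3.01, 3.01, 3.01].

INTERFACE

Orientations are given as [roll, pitch, yaw] about the fixed x, y, z axes, in that order (R = Rz(yaw) Ry(pitch) Rx(roll)).
In Python, from workcell import bot gives the robot as it stands.
- The arm moves only by the tool servo_tool, never from a script. Its argument "targets" is a list of rows, each a list of 2 entries, a list of its own where there are three numbers: the shift along the tool's x, y, z in units of 0.05 m (1.0 is 0.05 m), then the turn about the tool's z in units of 5 degrees (1.0 is 5 degrees). A call has 1 to 12 rows; each row shifts and turns the commanded pose from where the row before left it, along the tool's axes as they then stand; what a row does not reach is not made up. A row lasts 1/8 s, in which the tool goes at most 62.5 mm and 10.7 degrees, less where a joint would pass 70% of its speed; a pose out of reach is approached as far as the arm can. A call with a number of a shift or a turn outside -1 to 1 is refused whole. A call with a gripper value outside its range is refused whole. "gripper" is the opening, from -1 (shut) to 1 (fully open), so that 0 is half open, set as the call begins (left out, the last holds). The fingers move at their own pace and stop on an object; "newtons" is the grip in N (left out, the last holds). Time passes only in rows, so rows that do not move let the fingers close. It gives the time, the measured TCP pose, the force and the opening at its end, in the units of the state.
- bot.observe(): the state, without advancing time (a new reading comes with each control period).
- bot.grab_frame(name): name is "scene" or "top" or "wrist"; returns the picture (384x512x3 uint8, blue, green, red); there is no depth.
- bot.get_calibration(name): a dict with "fx", "fy", "cx", "cy" (pixels), "k1" (the pictures are not rectified: a ray, as slopes to the right and down, at radius r is drawn at 1 + k1 r^2 times it, then the intrinsics apply), "pose" (4x4, takes a point from camera to world coordinates). Camera axes: x right, y up, looking along -z (the intrinsics and any distortion apply to the point x, -y, -z); pixel columns grow to the right and rows downward; lengths in m; the calibration is good to about 2 mm. A picture is of the moment at which its call begins: read the wrist's pose just before it. get_calibration takes no time and is no camera call; for the wrist camera it gives the pose at the moment of the call.
- bot.job_done(): hands the job in, once; it reports no verdict.
The state is a dict: "clock": time; "qpos": joint angles; "qd": joint speeds; "joint_efforts": joint torques, N m; "position": TCP position; "tool_rot": TCP orientation; "force": force on the tool from outside, world axes, zero at the start; "moment": the same for the moment, N m; "grip_width": finger opening in m.
Only numpy, scipy, OpenCV 4.12 (cv2) and the standard library are available. Lean on these libraries where they do the work, as an engineer would, in place of code of your own. Each camera call takes 0.05 s, during which the arm holds its last target.

## Working session

There is one attempt and no reset: what is moved stays moved. The work goes in short steps, Python scripts to look and compute and a tool call to move; the robot and the scene stay as the last step left them, time stands still between calls to the robot, and variables do not carry over. Pictures are saved under pics/ and viewed, and the job is handed in when it is done.

Besides the shell and the picture viewer there is one more tool, called after ">>>" by a JSON object that holds its "fn" and its "kwargs". servo_tool: Moves the arm, as the interface text tells. Its arguments: {"type":"object","properties":{"targets":{"type":"array","items":{"type":"array"}},"gripper":{"type":"number"},"newtons":{"type":"number"}},"required":["targets"]}

```bash
ls; mkdir -p pics; python3 - <<'E'
from workcell import bot
import cv2
print(bot.observe(), bot.tcp_to_grasp)
for n in("scene","top","wrist"):
    c=bot.get_calibration(n);print(n,c)
    cv2.imwrite(f"pics/{n}0.png",bot.grab_frame(n))
E
```

```text
pics
{'clock': 0.0, 'qpos': array([-1.41119287,  0.52202665, -0.03632074,  1.60002919,  0.0211747 ,
        1.02111647, -0.11280145]), 'qd': array([ 0.00039086, -0.00179088,  0.00109633,  0.00046613, -0.0010732 ,
       -0.00048013, -0.00128095]), 'joint_efforts': array([ 2.64648290e-03, -9.27086449e+01,  1.98156461e+00, -3.69929123e+01,
        1.80729985e-02,  8.22419330e-03, -1.10680890e-05]), 'position': array([0.14231536, 0.60818757, 0.21061036]), 'tool_rot': array([-3.14039899e+00,  6.87969073e-05,  2.91175919e+00]), 'force': array([-0.38833123,  0.22349712, -0.46340764]), 'moment': array([-0.05665734, -0.03226295,  0.00506733]), 'grip_width': 0.08578528164894053} 0.0187
scene {'fx': 365.95356058595286, 'fy': 365.95356058595286, 'cx': 251.20396905110942, 'cy': 192.2727695643083, 'k1': 0.02577001368640269, 'pose': array([[ 0.48502277, -0.58301763,  0.65180009,  1.19113535],
       [ 0.87448022,  0.32855269, -0.35684378, -0.42827199],
       [-0.00610446,  0.74306365,  0.66919291,  0.72112813],
       [ 0.        ,  0.        ,  0.        ,  1.        ]])}
top {'fx': 420.96421212
[... 153 characters left out ...]
3, -0.16830562,  0.44222511],
       [-0.99953191, -0.00828512,  0.0294504 , -0.05159717],
       [ 0.02763328,  0.16861349,  0.98529483,  0.90269332],
       [ 0.        ,  0.        ,  0.        ,  1.        ]])}
wrist {'fx': 302.8402721240624, 'fy': 302.8402721240624, 'cx': 263.2323595985388, 'cy': 193.68200817938745, 'k1': -0.04108189635521568, 'pose': array([[ 2.26927333e-01, -9.32837468e-01, -2.79853968e-01,
         7.04049375e-02],
       [ 9.73911689e-01,  2.17331118e-01,  6.52932399e-02,
         6.25300989e-01],
       [-8.70047853e-05, -2.87369872e-01,  9.57819685e-01,
         3.74398429e-01],
       [ 0.00000000e+00,  0.00000000e+00,  0.00000000e+00,
         1.00000000e+00]])}
```

View pics/scene0.png

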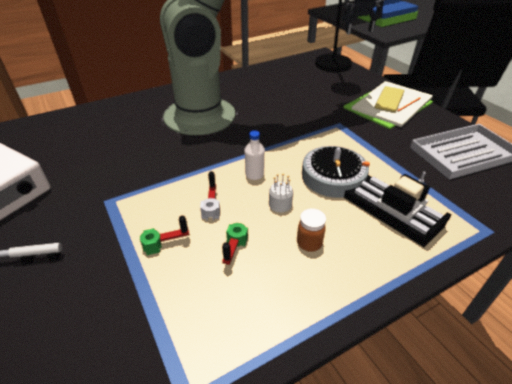

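View pics/top0.png

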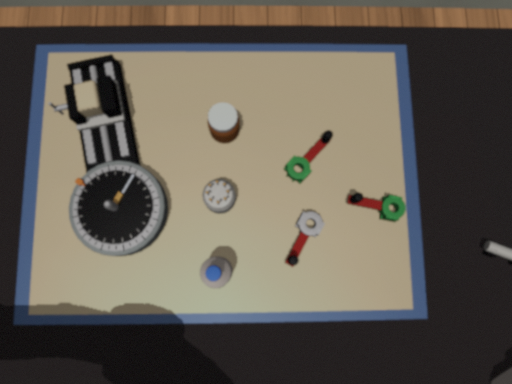

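View pics/wrist0.png

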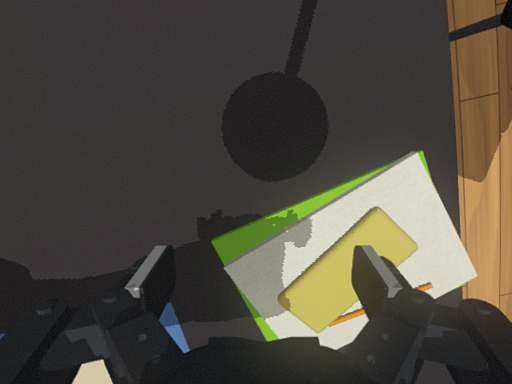

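```bash
python3 - <<'E'
import cv2
a=cv2.imread("pics/top0.png")
cv2.imwrite("pics/topc1.png",cv2.resize(a[60:260,200:460],None,fx=3,fy=3,interpolation=2))
E
```

```text
(no output)
```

View pics/topc1.png

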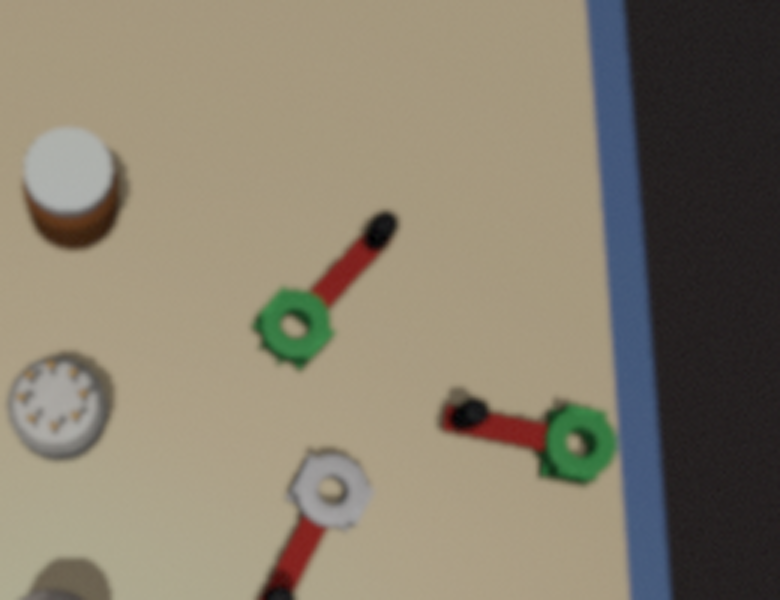

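```bash
python3 - <<'E'
import cv2
a=cv2.imread("pics/top0.png")
cv2.imwrite("pics/topc2.png",cv2.resize(a[150:265,55:180],None,fx=5,fy=5,interpolation=2))
cv2.imwrite("pics/topc3.png",cv2.resize(a[195:275,270:370],None,fx=6,fy=6,interpolation=2))
E
```

```text
(no output)
```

View pics/topc2.png

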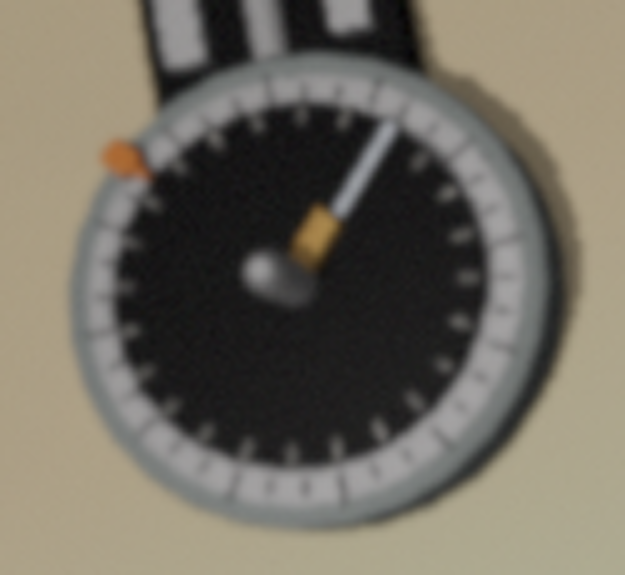

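View pics/topc3.png

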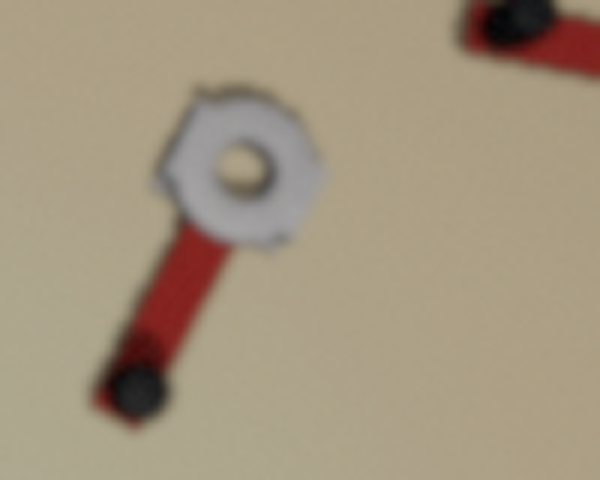

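```bash
cat > h.py <<'E'
import numpy as np, cv2
from workcell import bot
def ray(c,u,v):
    xd=(u-c['cx'])/c['fx'];yd=(v-c['cy'])/c['fy'];x,y=xd,yd
    for _ in range(20):
        s=1+c['k1']*(x*x+y*y);x,y=xd/s,yd/s
    P=c['pose'];return P[:3,3],P[:3,:3]@np.array([x,-y,-1])
def p2w(c,u,v,z):
    o,d=ray(c,u,v);return o+d*(z-o[2])/d[2]
def w2p(c,p):
    P=c['pose'];q=P[:3,:3].T@(np.asarray(p)-P[:3,3]);x=q[0]/-q[2];y=-q[1]/-q[2];s=1+c['k1']*(x*x+y*y)
    return np.array([c['fx']*x*s+c['cx'],c['fy']*y*s+c['cy']])
def crop(n,name,x0,y0,x1,y1,s):
    a=cv2.imread(f"pics/{n}.png");cv2.imwrite(f"pics/{name}.png",cv2.resize(a[y0:y1,x0:x1],None,fx=s,fy=s,interpolation=2))
def un(u,v,x0,y0,s): return (u+.5)/s-.5+x0,(v+.5)/s-.5+y0
E
python3 - <<'E'
from h import *
c=bot.get_calibration("top")
f=lambda u,v,o,s,z:p2w(c,*un(u,v,*o,s),z)
hub=f(246,167,(270,195),6,.04);han=f(138,390,(270,195),6,.081)
print("hub",hub,"handle",han, np.linalg.norm((han-hub)[:2]),np.degrees(np.arctan2(*(han-hub)[1::-1])))
o=(55,150)
ax=f(303,284,o,5,.062);ix=f(391,125,o,5,.062);mk=f(148,178,o,5,.061)
for n,p in(("ax",ax),("ix",ix),("mk",mk)):
    d=p-ax;print(n,p,np.linalg.norm(d[:2]),np.degrees(np.arctan2(d[1],d[0])))
key=f(315,250,o,5,.073);sh=f(268,270,o,5,.107);print(key,sh)
for n,u,v,z in(("bottle",214,272,.15),("jar",223,113,.09),("burs",219,194,.09)): print(n,p2w(c,u,v,z))
for n,u,v in(("green",297,168),("green2",392,208)): print(n,p2w(c,u,v,.04))
print(p2w(c,328,135,.081),p2w(c,356,198,.081))
E
```

```text
hub [ 0.51123391 -0.18473733  0.04      ] handle [ 0.43662604 -0.14113124  0.081     ] 0.08641657991136696 149.69497872465453
ax [0.54547216 0.20934594 0.062     ] 0.0 0.0
ix [0.60998924 0.17655092 0.062     ] 0.07237379375096731 -26.944925032794462
mk [0.58919653 0.27413055 0.061     ] 0.07815923833133526 55.98383884944307
[0.55762303 0.20176399 0.073     ] [0.54539747 0.20886359 0.107     ]
bottle [0.41744638 0.00490962 0.15      ]
jar [ 0.72959395 -0.00734294  0.09      ]
burs [5.64531731e-01 2.23209777e-04 9.00000000e-02]
green [ 0.62581306 -0.15996037  0.04      ]
green2 [ 0.53920842 -0.35669182  0.04      ]
[ 0.68528558 -0.2201704   0.081     ] [ 0.55537531 -0.27082165  0.081     ]
```

```bash
cat >> h.py <<'E'
import json
def plan(target,yaw_turn_deg,n,start=None,nd=2):
    """world target xyz, tool-z turn total (deg, + = yaw decreases), n rows"""
    s=bot.observe();p=np.array(s['position'] if start is None else start[:3]);yaw=s['tool_rot'][2] if start is None else start[3]
    dp=(np.array(target)-p)/n;rows=[];t=round(yaw_turn_deg/5/n,3)
    c=p.copy()
    for i in range(n):
        x=np.array([np.cos(yaw),np.sin(yaw),0]);y=np.array([np.sin(yaw),-np.cos(yaw),0])
        d=(p+dp*(i+1)-c)
        r=[round(float(v),nd) for v in (d@x/.05,d@y/.05,-d[2]/.05)]
        c=c+.05*(r[0]*x+r[1]*y);c[2]-=.05*r[2]
        rows.append([r,t]);yaw-=np.radians(t*5)
    print(json.dumps(rows));print("end",c,np.degrees(yaw));return list(c)+[yaw]
def st():
    s=bot.observe();print(round(s['clock'],2),np.round(s['position'],4),np.round(np.degrees(s['tool_rot']),2),'F',np.round(s['force'],1),'M',np.round(s['moment'],2),'w',round(s['grip_width'],4),'q',np.round(s['qpos'],2))
E
python3 - <<'E'
from h import *
plan([.55,.18,.22],60,12)
E
```

```text
[[[-0.82, -0.54, -0.02], 1.0], [[-0.87, -0.47, -0.01], 1.0], [[-0.91, -0.39, -0.02], 1.0], [[-0.93, -0.3, -0.01], 1.0], [[-0.96, -0.23, -0.02], 1.0], [[-0.98, -0.14, -0.01], 1.0], [[-0.98, -0.06, -0.02], 1.0], [[-0.99, 0.03, -0.01], 1.0], [[-0.97, 0.12, -0.02], 1.0], [[-0.97, 0.2, -0.01], 1.0], [[-0.94, 0.28, -0.02], 1.0], [[-0.92, 0.37, -0.02], 1.0]]
end [0.55002926 0.17991938 0.22024966] 106.83078309032233
```

>>> {"fn": "servo_tool", "kwargs": {"targets": [[[-0.82,-0.54,-0.02],1.0],[[-0.87,-0.47,-0.01],1.0],[[-0.91,-0.39,-0.02],1.0],[[-0.93,-0.3,-0.01],1.0],[[-0.96,-0.23,-0.02],1.0],[[-0.98,-0.14,-0.01],1.0],[[-0.98,-0.06,-0.02],1.0],[[-0.99,0.03,-0.01],1.0],[[-0.97,0.12,-0.02],1.0],[[-0.97,0.2,-0.01],1.0],[[-0.94,0.28,-0.02],1.0],[[-0.92,0.37,-0.02],1.0]], "gripper": 1}}

```text
clock: 1.65
position: [0.5509, 0.179, 0.2207]
tool_rot: [-3.141, -0.0, 1.862]
force: [0.5, 0.4, 0.2]
grip_width: 0.0857
```

>>> {"fn": "servo_tool", "kwargs": {"targets": [[[0,0,0],0],[[0,0,0],0]]}}

```text
clock: 1.9
position: [0.5497, 0.1804, 0.2204]
tool_rot: [-3.141, -0.0, 1.865]
force: [-0.0, -0.5, -0.2]
grip_width: 0.0856
```

```bash
python3 - <<'E'
from h import *
st()
c=bot.get_calibration("wrist");im=bot.grab_frame("wrist");cv2.imwrite("pics/w1.png",im);np.save("w1.npy",c)
print(w2p(c,[.5455,.2093,.062]))
E
```

```text
1.9 [0.5497 0.1804 0.2204] [-1.7996e+02 -1.0000e-02  1.0686e+02] F [-0.  -0.5 -0.2] M [ 0.06  0.   -0.  ] w 0.0856 q [-0.66  0.46  0.34  1.73 -0.18  0.99  0.04]
[267.85924339 147.18787691]
```

View pics/w1.png

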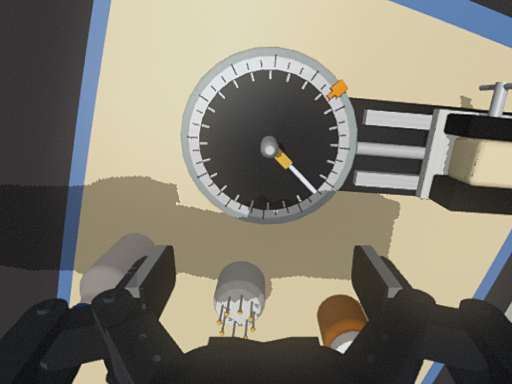

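```bash
python3 - <<'E'
from h import *
crop("w1","w1c",175,40,365,230,4)
E
```

```text
(no output)
```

View pics/w1c.png

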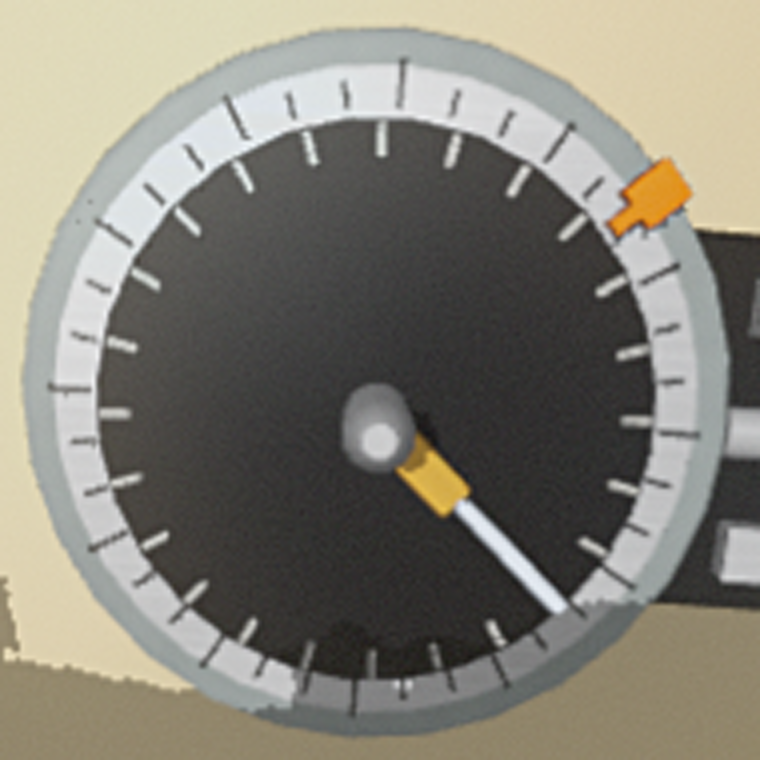

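```bash
cat >> h.py <<'E'
def circ(c,im,ax,z,r0,r1,lo=None):
    from scipy.ndimage import map_coordinates
    from scipy.optimize import least_squares
    g=cv2.cvtColor(im,cv2.COLOR_BGR2GRAY).astype(float);pts=[]
    rs=np.linspace(r0,r1,60)
    for a in np.radians(np.arange(0,360,2)):
        P=[w2p(c,[ax[0]+r*np.cos(a),ax[1]+r*np.sin(a),z]) for r in rs]
        v=map_coordinates(g,np.array(P).T[::-1],order=1);d=np.gradient(v);k=d.argmax()
        if d[k]>2: pts.append([ax[0]+rs[k]*np.cos(a),ax[1]+rs[k]*np.sin(a)])
    pts=np.array(pts)
    f=lambda q:np.hypot(*(pts-q[:2]).T)-q[2]
    r=least_squares(f,[*ax[:2],.0745],loss='soft_l1',f_scale=.0005);return r.x,len(pts)
E
python3 - <<'E'
from h import *
c=np.load("w1.npy",allow_pickle=True).item();im=cv2.imread("pics/w1.png")
q,n=circ(c,im,(.5455,.2093),.062,.068,.08);print(q,n)
ct=bot.get_calibration("top");print(circ(ct,cv2.imread("pics/top0.png"),(.5455,.2093),.062,.068,.08))
f=lambda u,v,z:p2w(c,*un(u,v,175,40,4),z)
for nm,p in (("ix",f(560,608,.062)),("ix mid",f(462,508,.062)),("mk",f(615,232,.061)),("keyend",f(455,500,.073)),("mkout",f(677,175,.061)),("shtop",f(380,440,.107))):
    d=p[:2]-q[:2];print(nm,p,np.hypot(*d),np.degrees(np.arctan2(d[1],d[0])))
ct=c
E
```

```text
[0.54504036 0.21316624 0.07394821] 178
(array([0.54590664, 0.21036792, 0.0741078 ]), 178)
ix [0.60963513 0.17740864 0.062     ] 0.0738315089263749 -28.967513916658465
ix mid [0.57474265 0.19624185 0.062     ] 0.03418569358218671 -29.674533089160047
mk [0.58979392 0.27574967 0.061     ] 0.07693872217242324 54.4313469609367
keyend [0.57072964 0.19958529 0.073     ] 0.029058249459887598 -27.863721343252998
mkout [0.60006077 0.29346442 0.061     ] 0.09733983206681135 55.58100733490973
shtop [0.5452513  0.21342741 0.107     ] 0.0003357120751834796 51.07229334070266
```

```bash
python3 - <<'E'
from h import *
plan([.53,.175,.22],60,12)
E
```

```text
[[[-0.0, -0.03, 0.0], 1.0], [[-0.0, -0.04, 0.0], 1.0], [[-0.01, -0.03, 0.0], 1.0], [[-0.01, -0.03, 0.0], 1.0], [[-0.01, -0.04, 0.0], 1.0], [[-0.01, -0.03, 0.0], 1.0], [[-0.02, -0.03, 0.01], 1.0], [[-0.02, -0.02, -0.0], 1.0], [[-0.02, -0.03, -0.0], 1.0], [[-0.03, -0.02, -0.0], 1.0], [[-0.02, -0.02, -0.0], 1.0], [[-0.03, -0.02, -0.0], 1.0]]
end [0.53016481 0.17490863 0.21997777] 46.91450631267773
```

>>> {"fn": "servo_tool", "kwargs": {"targets": [[[0,-0.03,0],1.0],[[0,-0.04,0],1.0],[[-0.01,-0.03,0],1.0],[[-0.01,-0.03,0],1.0],[[-0.01,-0.04,0],1.0],[[-0.01,-0.03,0],1.0],[[-0.02,-0.03,0],1.0],[[-0.02,-0.02,0],1.0],[[-0.02,-0.03,0],1.0],[[-0.03,-0.02,0],1.0],[[-0.02,-0.02,0],1.0],[[0,0,0],0]]}}

```text
clock: 3.45
position: [0.5318, 0.1758, 0.2207]
tool_rot: [-3.141, 0.0, 0.907]
force: [0.0, 1.8, -0.1]
grip_width: 0.0856
```

```bash
python3 - <<'E'
from h import *
st()
c=bot.get_calibration("wrist");im=bot.grab_frame("wrist");cv2.imwrite("pics/w2.png",im);np.save("w2.npy",c)
print(circ(c,im,(.5455,.2113),.062,.068,.08)); print(w2p(c,[.5455,.2113,.062]))
E
```

```text
3.45 [0.5318 0.1758 0.2207] [-179.98    0.     51.97] F [ 0.   1.8 -0.1] M [0.04 0.05 0.01] w 0.0856 q [-0.84  0.47  0.59  1.79 -0.3   0.98 -0.8 ]
(array([0.54513453, 0.21327622, 0.07407012]), 178)
[253.50288698 139.26621614]
```

View pics/w2.png

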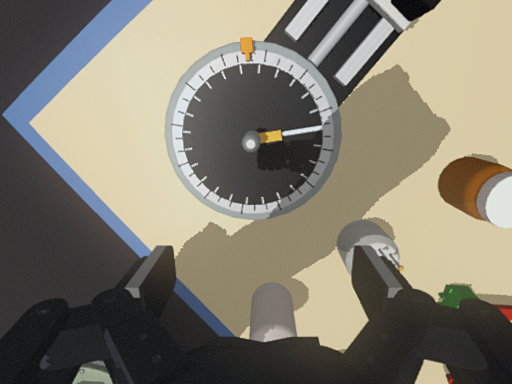

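```bash
python3 - <<'E'
from h import *
e=plan([.475,-.16,.21],82,17)
E
```

```text
[[[-0.35, 0.19, 0.01], 0.965], [[-0.34, 0.22, 0.02], 0.965], [[-0.31, 0.25, 0.01], 0.965], [[-0.3, 0.27, 0.01], 0.965], [[-0.27, 0.29, 0.01], 0.965], [[-0.24, 0.32, 0.02], 0.965], [[-0.22, 0.34, 0.01], 0.965], [[-0.19, 0.35, 0.01], 0.965], [[-0.15, 0.37, 0.01], 0.965], [[-0.13, 0.38, 0.02], 0.965], [[-0.09, 0.39, 0.01], 0.965], [[-0.06, 0.4, 0.01], 0.965], [[-0.03, 0.4, 0.01], 0.965], [[0.01, 0.4, 0.02], 0.965], [[0.04, 0.39, 0.01], 0.965], [[0.07, 0.4, 0.01], 0.965], [[0.11, 0.38, 0.01], 0.965]]
end [ 0.47502596 -0.15980813  0.21017218] -29.982459547210517
```

>>> {"fn": "servo_tool", "kwargs": {"targets": [[[-0.35,0.19,0.01],0.965],[[-0.34,0.22,0.02],0.965],[[-0.31,0.25,0.01],0.965],[[-0.3,0.27,0.01],0.965],[[-0.27,0.29,0.01],0.965],[[-0.24,0.32,0.02],0.965],[[-0.22,0.34,0.01],0.965],[[-0.19,0.35,0.01],0.965],[[-0.15,0.37,0.01],0.965]]}}

```text
clock: 4.62
position: [0.5016, -0.0041, 0.2152]
tool_rot: [-3.142, -0.0, 0.142]
force: [0.1, -1.2, -0.2]
grip_width: 0.0851
```

>>> {"fn": "servo_tool", "kwargs": {"targets": [[[-0.13,0.38,0.02],0.965],[[-0.09,0.39,0.01],0.965],[[-0.06,0.4,0.01],0.965],[[-0.03,0.4,0.01],0.965],[[0.01,0.4,0.02],0.965],[[0.04,0.39,0.01],0.965],[[0.07,0.4,0.01],0.965],[[0.11,0.38,0.01],0.965],[[0,0,0],0],[[0,0,0],0]]}}

```text
clock: 5.88
position: [0.4744, -0.1604, 0.2101]
tool_rot: [-3.142, 0.0, -0.527]
force: [-0.3, 0.1, 0.4]
grip_width: 0.0855
```

```bash
python3 - <<'E'
from h import *
st()
c=bot.get_calibration("wrist");im=bot.grab_frame("wrist");cv2.imwrite("pics/w3.png",im);np.save("w3.npy",c)
print(w2p(c,[.5105,-.182,.04]))
crop("w3","w3c",170,60,360,250,4)
E
```

```text
5.88 [ 0.4744 -0.1604  0.2101] [-1.800e+02  2.000e-02 -3.017e+01] F [-0.3  0.1  0.4] M [-0.01 -0.06  0.03] w 0.0855 q [-0.5   0.5   0.99  1.95 -0.51  0.96 -1.36]
[263.7983508 131.9627304]
```

View pics/w3.png

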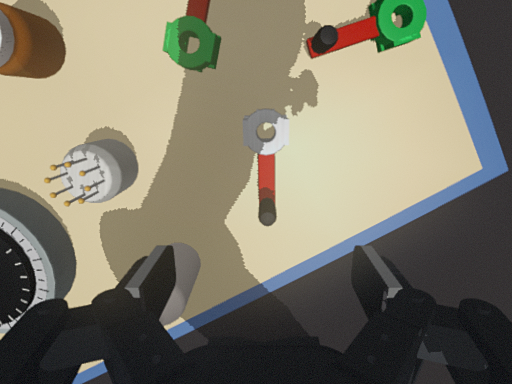

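View pics/w3c.png

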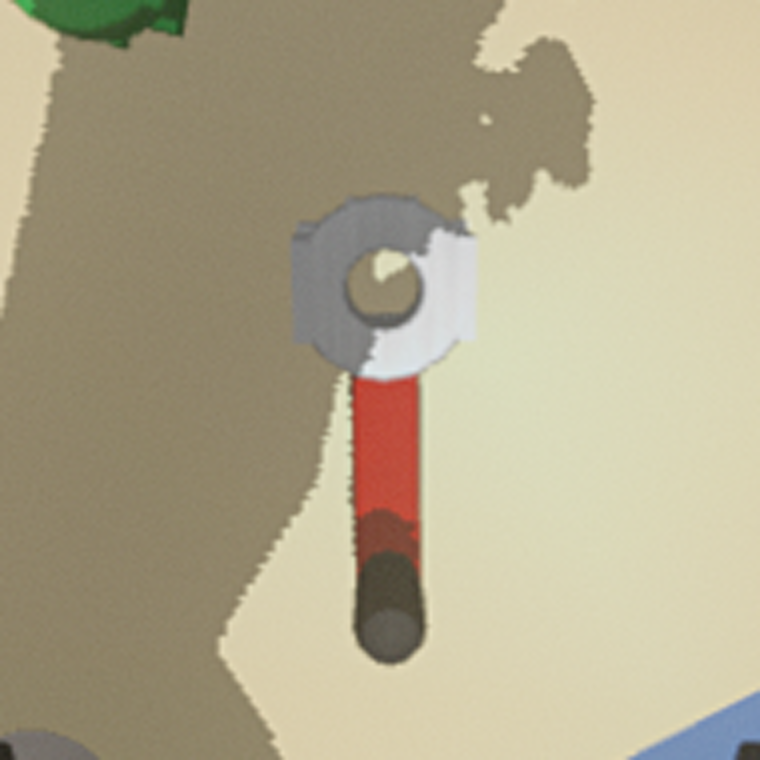

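```bash
python3 - <<'E'
from h import *
c=np.load("w3.npy",allow_pickle=True).item()
f=lambda u,v,z:p2w(c,*un(u,v,170,60,4),z)
h=f(384.5,288,.04);a=f(390,638,.081);b=f(388,560,.032)
d=a-h;print(h,a,np.hypot(*d[:2]),np.degrees(np.arctan2(d[1],d[0])))
b1=f(352,400,.032);b2=f(418,400,.032);b3=f(356,540,.032);b4=f(421,540,.032);d=(b3+b4-b1-b2)/2;print(np.degrees(np.arctan2(d[1],d[0])))
l1=f(476,237,.04)-f(476,340,.04);print(np.degrees(np.arctan2(-l1[1],-l1[0])))
E
```

```text
[ 0.50974987 -0.18401483  0.04      ] [ 0.43507322 -0.14222304  0.081     ] 0.08557543504710804 150.7670232355669
151.4337029429758
151.17999178146243
```

```bash
python3 - <<'E'
from h import *
e=plan([.5097,-.184,.16],-1.2,3)
e=plan([.5097,-.184,.006],0,8,e)
E
```

```text
[[[0.28, 0.02, 0.33], -0.08], [[0.29, 0.02, 0.34], -0.08], [[0.28, 0.02, 0.33], -0.08]]
end [ 0.5098696  -0.18383016  0.1601385 ] -28.940423214112904
[[[-0.0, 0.0, 0.39], 0.0], [[-0.0, 0.0, 0.38], 0.0], [[-0.0, 0.0, 0.39], 0.0], [[-0.0, 0.0, 0.38], 0.0], [[-0.0, 0.0, 0.39], 0.0], [[-0.0, 0.0, 0.38], 0.0], [[-0.0, 0.0, 0.39], 0.0], [[-0.0, 0.0, 0.38], 0.0]]
end [ 0.5098696  -0.18383016  0.0061385 ] -28.940423214112904
```

>>> {"fn": "servo_tool", "kwargs": {"targets": [[[0.28,0.02,0.33],-0.08],[[0.29,0.02,0.34],-0.08],[[0.28,0.02,0.33],-0.08],[[0,0,0.6],0],[[0,0,0.6],0],[[0,0,0.6],0],[[0,0,0.2],0],[[0,0,0],0]]}}

```text
clock: 6.92
position: [0.5097, -0.1841, 0.0603]
tool_rot: [3.141, 0.0, -0.506]
force: [-0.5, 0.5, 0.7]
grip_width: 0.0849
```

```bash
python3 - <<'E'
from h import *
st()
s=bot.observe();plan([.5097,-.184,.006],np.degrees(s['tool_rot'][2])+28.9,4)
E
```

```text
6.92 [ 0.5097 -0.1841  0.0603] [ 1.7999e+02  3.0000e-02 -2.8970e+01] F [-0.5  0.5  0.7] M [ 0.01 -0.   -0.02] w 0.0849 q [-0.26  0.75  0.72  1.96 -0.75  0.72 -1.14]
[[[-0.0, -0.0, 0.27], -0.003], [[-0.0, -0.0, 0.27], -0.003], [[-0.0, -0.0, 0.27], -0.003], [[-0.0, -0.0, 0.28], -0.003]]
end [ 0.50967754 -0.18407453  0.0058222 ] -28.909771973260412
```

>>> {"fn": "servo_tool", "kwargs": {"targets": [[[0,0,0.27],0],[[0,0,0.27],0],[[0,0,0.27],0],[[0,0,0.28],0],[[0,0,0],0]]}}

```text
clock: 7.55
position: [0.509, -0.1843, 0.0046]
tool_rot: [3.141, 0.002, -0.506]
force: [0.3, -0.2, -0.9]
grip_width: 0.0852
```

>>> {"fn": "servo_tool", "kwargs": {"targets": [[[0,0,0],0],[[0,0,0],0],[[0,0,0],0],[[0,0,0],0],[[0,0,0],0],[[0,0,0],0]], "gripper": -1, "newtons": 60}}

```text
clock: 8.3
position: [0.5101, -0.1841, 0.0065]
tool_rot: [-3.141, -0.001, -0.506]
force: [-2.5, 1.8, 10.8]
grip_width: 0.0489
```

```bash
python3 - <<'E'
from h import *
st()
c=bot.get_calibration("wrist");im=bot.grab_frame("wrist");cv2.imwrite("pics/w4.png",im);np.save("w4.npy",c)
E
```

```text
8.3 [ 0.5101 -0.1841  0.0065] [-1.7995e+02 -5.0000e-02 -2.8990e+01] F [-2.5  1.8 10.8] M [ 0.67  0.36 -0.09] w 0.0489 q [-0.19  0.82  0.63  1.98 -0.84  0.62 -1.08]
```

View pics/w4.png

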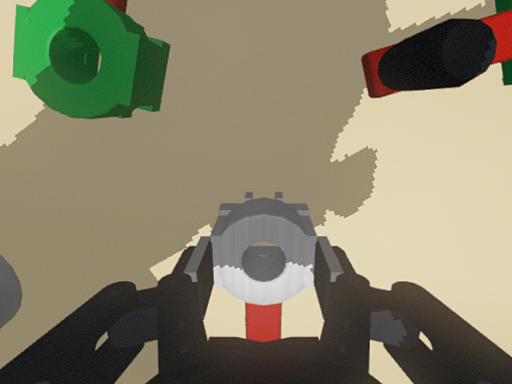

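>>> {"fn": "servo_tool", "kwargs": {"targets": [[[0,0,-0.3],0],[[0,0,-0.8],0],[[0,0,-1],0],[[0,0,-1],0],[[0,0,-0.8],0],[[0,0,0],0],[[0,0,0],0]]}}

```text
clock: 9.22
position: [0.5092, -0.1837, 0.2002]
tool_rot: [-3.141, 0.001, -0.506]
force: [-0.3, 0.8, -4.4]
grip_width: 0.0488
```

```bash
python3 - <<'E'
from h import *
st()
c=bot.get_calibration("wrist");im=bot.grab_frame("wrist");cv2.imwrite("pics/w5.png",im);np.save("w5.npy",c)
crop("w5","w5c",190,170,340,320,5)
p=bot.observe()['position']
print(w2p(c,p+[0,0,.034]))
E
```

```text
9.22 [ 0.5092 -0.1837  0.2002] [-1.7999e+02  5.0000e-02 -2.8980e+01] F [-0.3  0.8 -4.4] M [-0.05 -0.07  0.01] w 0.0488 q [-0.4   0.58  0.93  1.86 -0.55  0.99 -1.3 ]
[263.30557702 260.44938715]
```

View pics/w5c.png

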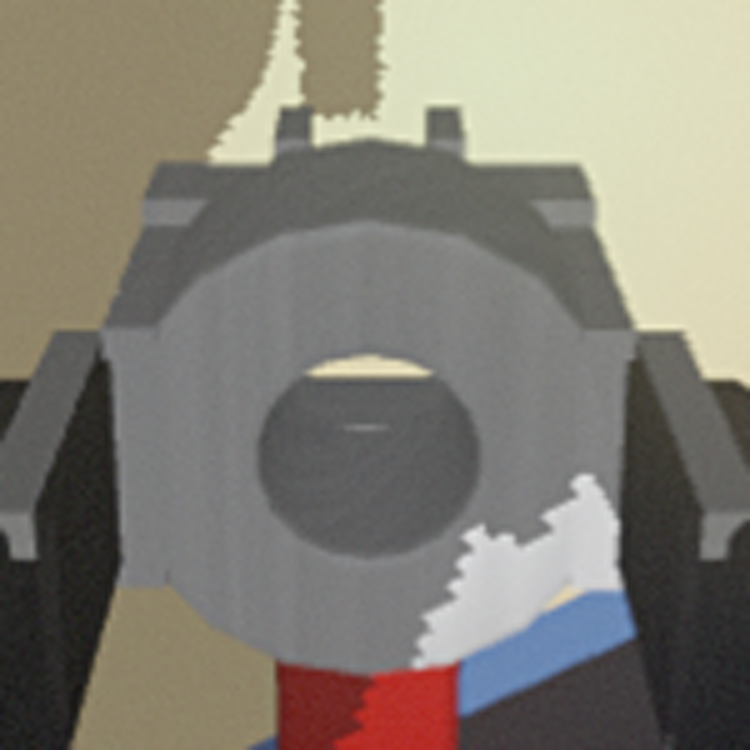

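```bash
python3 - <<'E'
from h import *
c=np.load("w5.npy",allow_pickle=True).item()
p=bot.observe()['position'];yaw=bot.observe()['tool_rot'][2]
x=np.array([np.cos(yaw),np.sin(yaw)]);y=np.array([np.sin(yaw),-np.cos(yaw)])
for dz in(.032,.034,.036):
  f=lambda u,v:(lambda d:np.array([d@x,d@y])*1000)((p2w(c,*un(u,v,190,170,5),p[2]+dz)-p)[:2])
  print(dz,f(369.5,353),f(369.5,557),f(258,456),f(480,456),'hub',f(370,222),f(370,670))
e=plan([.5451,.2132,.20],-0.4,10)
E
```

```text
0.032 [9.75021819 0.08029119] [-12.68949082   0.11028083] [ -1.33853129 -10.81536579] [-1.30343775 10.90599838] hub [23.11102192  0.10902378] [-26.10428481   0.17975888]
0.034 [10.70570844  0.07933219] [-11.39408098   0.10886755] [ -0.21506724 -10.65127598] [-0.1805053  10.74105019] hub [23.86412101  0.10762954] [-24.60566596   0.17729313]
0.036 [11.6611987   0.07837319] [-10.09867115   0.10745426] [  0.90839681 -10.48718618] [ 0.94242715 10.57610199] hub [24.61722011  0.1062353 ] [-23.10704711   0.17482738]
[[[-0.32, -0.73, -0.0], -0.008], [[-0.32, -0.73, -0.0], -0.008], [[-0.32, -0.73, -0.0], -0.008], [[-0.32, -0.73, -0.0], -0.008], [[-0.32, -0.73, -0.0], -0.008], [[-0.32, -0.73, -0.0], -0.008], [[-0.32, -0.73, -0.0], -0.008], [[-0.32, -0.73, -0.0], -0.008], [[-0.32, -0.73, -0.0], -0.008], [[-0.31, -0.73, -0.0], -0.008]]
end [0.54519655 0.21288234 0.19983913] -28.588580265437713
```

>>> {"fn": "servo_tool", "kwargs": {"targets": [[[-0.16,-0.36,0],0],[[-0.32,-0.73,0],0],[[-0.32,-0.73,0],0],[[-0.32,-0.73,0],0],[[-0.32,-0.73,0],0],[[-0.32,-0.73,0],0],[[-0.32,-0.73,0],0],[[-0.32,-0.73,0],0],[[-0.32,-0.73,0],0],[[-0.32,-0.73,0],0],[[-0.16,-0.37,0],-0.08],[[0,0,0],0]]}}

```text
clock: 10.78
position: [0.5462, 0.2134, 0.1995]
tool_rot: [3.14, 0.001, -0.497]
force: [0.4, 0.0, -4.2]
grip_width: 0.0488
```

>>> {"fn": "servo_tool", "kwargs": {"targets": [[[0,0,0.3],0],[[0,0,0.5],0],[[0,0,0.5],0],[[0,0,0.1],0],[[0,0,0],0],[[0,0,0],0]]}}

```text
clock: 11.52
position: [0.5471, 0.2124, 0.1314]
tool_rot: [-3.141, -0.001, -0.499]
force: [0.4, -0.1, -4.8]
grip_width: 0.0486
```

```bash
python3 - <<'E'
from h import *
st()
for n in("wrist","scene","top"):
    c=bot.get_calibration(n);im=bot.grab_frame(n);cv2.imwrite(f"pics/{n}6.png",im)
    if n=="wrist": np.save("w6.npy",c)
crop("scene6","s6c",270,110,400,240,5)
s=bot.observe();plan([.5452,.2131,.13],np.degrees(s['tool_rot'][2])+28.6,2)
E
```

```text
11.53 [0.5471 0.2124 0.1314] [-1.7996e+02 -4.0000e-02 -2.8620e+01] F [ 0.4 -0.1 -4.8] M [-0.03  0.01  0.  ] w 0.0486 q [-1.03  0.75  0.88  1.81 -0.71  0.94 -1.9 ]
[[[-0.02, 0.0, 0.01], 0.001], [[-0.01, 0.01, 0.02], 0.001]]
end [0.54533469 0.21292627 0.1297558 ] -28.601842848925713
```

View pics/s6c.png

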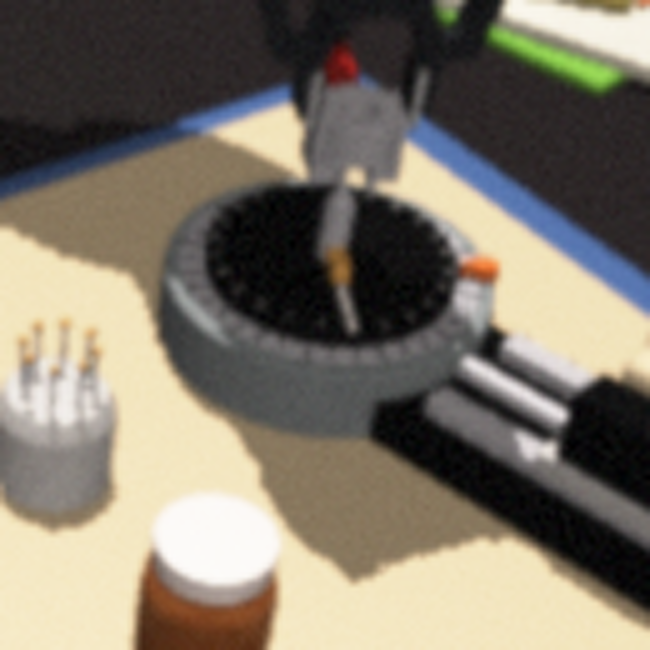

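View pics/wrist6.png

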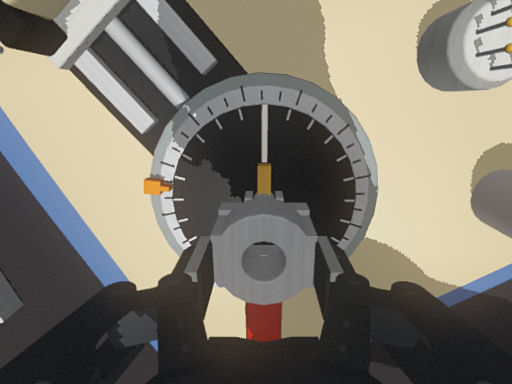

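>>> {"fn": "servo_tool", "kwargs": {"targets": [[[-0.04,0.0,0],0],[[0,0,0.15],0],[[0,0,0.15],0],[[0,0,0.15],0],[[0,0,0.1],0],[[0,0,0],0]]}}

```text
clock: 12.42
position: [0.5448, 0.2134, 0.1028]
tool_rot: [3.141, 0.0, -0.499]
force: [0.2, 0.5, -5.2]
grip_width: 0.0484
```

```bash
python3 - <<'E'
from h import *
st()
E
```

```text
12.43 [0.5448 0.2134 0.1028] [ 1.7997e+02  1.0000e-02 -2.8600e+01] F [ 0.2  0.5 -5.2] M [-0.05 -0.03  0.04] w 0.0484 q [-1.02  0.78  0.85  1.83 -0.75  0.89 -1.88]
```

>>> {"fn": "servo_tool", "kwargs": {"targets": [[[0.01,0.0,0.13],0],[[0,0,0.13],0],[[0,0,0.13],0],[[0,0,0.13],0],[[0,0,0.05],0],[[0,0,0],0]]}}

```text
clock: 13.18
position: [0.5453, 0.2132, 0.0746]
tool_rot: [3.141, 0.0, -0.499]
force: [0.6, -0.3, -5.1]
grip_width: 0.0484
```

```bash
python3 - <<'E'
from h import *
st()
E
```

```text
13.18 [0.5453 0.2132 0.0746] [179.99   0.   -28.59] F [ 0.6 -0.3 -5.1] M [-0.1  -0.07  0.01] w 0.0484 q [-0.99  0.81  0.81  1.84 -0.78  0.84 -1.85]
```

>>> {"fn": "servo_tool", "kwargs": {"targets": [[[0,0.0,0.05],0],[[0,0,0.05],0],[[0,0,0.03],0],[[0,0,0],0],[[0,0,0],0]]}}

```text
clock: 13.8
position: [0.5454, 0.2133, 0.0685]
tool_rot: [-3.141, 0.0, -0.499]
force: [-2.9, -0.8, 5.2]
grip_width: 0.0485
```

```bash
python3 - <<'E'
from h import *
st()
E
```

```text
13.8 [0.5454 0.2133 0.0685] [-179.98    0.    -28.6 ] F [-2.9 -0.8  5.2] M [-0.09  0.74 -0.01] w 0.0485 q [-0.99  0.82  0.8   1.84 -0.79  0.83 -1.85]
```

>>> {"fn": "servo_tool", "kwargs": {"targets": [[[0,0,0],-0.3],[[0,0,0],-0.8],[[0,0,0],-1],[[0,0,0],-1],[[0,0,0],-1],[[0,0,0],-1],[[0,0,0],-0.9],[[0,0,0],0]]}}

```text
clock: 14.8
position: [0.5457, 0.2131, 0.0685]
tool_rot: [-3.141, -0.001, 0.024]
force: [-1.5, -1.7, 4.7]
grip_width: 0.0482
```

```bash
python3 - <<'E'
from h import *
st()
c=bot.get_calibration("wrist");im=bot.grab_frame("wrist");cv2.imwrite("pics/w7.png",im)
E
```

```text
14.8 [0.5457 0.2131 0.0685] [-1.7998e+02 -4.0000e-02  1.3700e+00] F [-1.5 -1.7  4.7] M [-0.21  0.23  0.08] w 0.0482 q [-0.91  0.77  0.67  1.84 -0.67  0.77 -1.43]
```

View pics/w7.png

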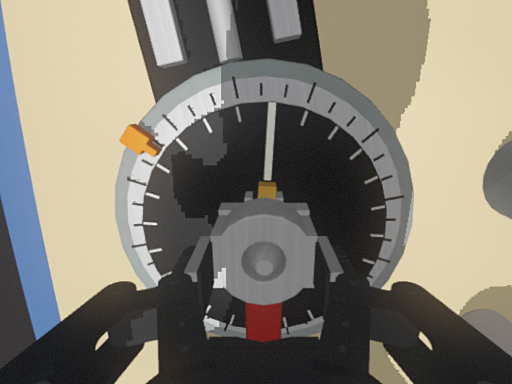

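>>> {"fn": "servo_tool", "kwargs": {"targets": [[[0,0,0],-0.5],[[0,0,0],-1],[[0,0,0],-1],[[0,0,0],-1],[[0,0,0],-1],[[0,0,0],-1],[[0,0,0],-1],[[0,0,0],-1],[[0,0,0],-1],[[0,0,0],-1],[[0,0,0],0]]}}

```text
clock: 16.23
position: [0.5456, 0.2129, 0.0685]
tool_rot: [3.141, -0.0, 0.852]
force: [-1.4, -2.6, 8.0]
grip_width: 0.0485
```

>>> {"fn": "servo_tool", "kwargs": {"targets": [[[0,0,0],-0.5],[[0,0,0],-1],[[0,0,0],-1],[[0,0,0],-1],[[0,0,0],-1],[[0,0,0],-1],[[0,0,0],-1],[[0,0,0],-1],[[0,0,0],-1],[[0,0,0],-1],[[0,0,0],0]]}}

```text
clock: 17.6
position: [0.5457, 0.2127, 0.0685]
tool_rot: [3.141, 0.0, 1.681]
force: [-0.2, -3.2, 7.9]
grip_width: 0.0485
```

```bash
python3 - <<'E'
from h import *
st()
c=bot.get_calibration("wrist");im=bot.grab_frame("wrist");cv2.imwrite("pics/w8.png",im);np.save("w8.npy",c)
E
```

```text
17.6 [0.5457 0.2127 0.0685] [1.7998e+02 2.0000e-02 9.6320e+01] F [-0.2 -3.2  7.9] M [-0.76  0.44 -0.04] w 0.0485 q [-0.63  0.66  0.23  1.83 -0.22  0.68 -0.17]
```

View pics/w8.png

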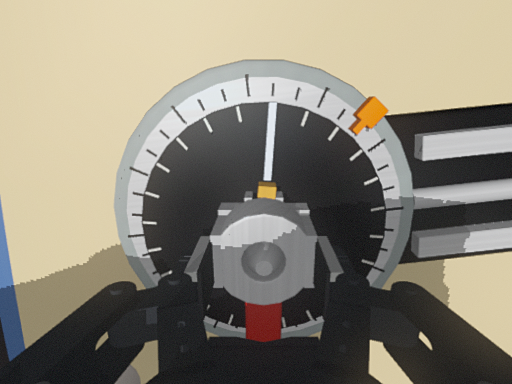

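```bash
python3 - <<'E'
from h import *
crop("w8","w8c",240,80,400,200,5)
E
```

View pics/w8c.png

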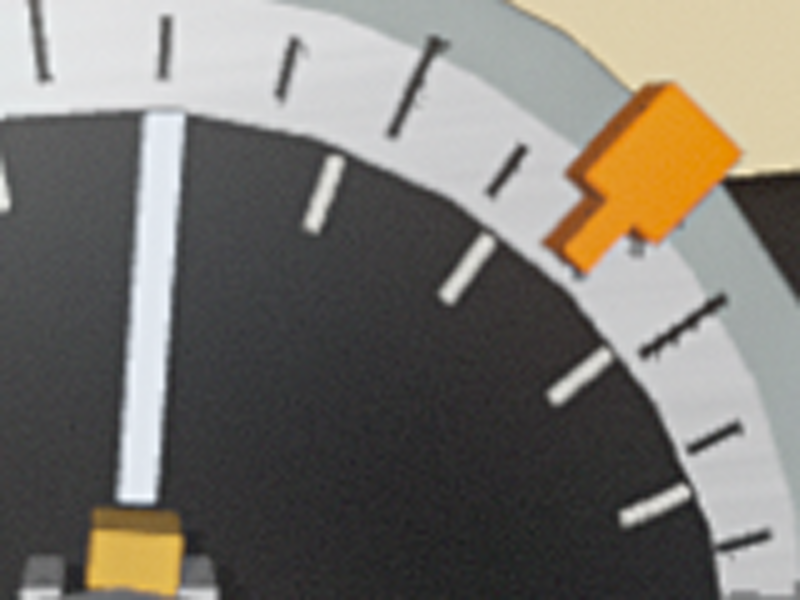

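```bash
python3 - <<'E'
from h import *
c=np.load("w8.npy",allow_pickle=True).item()
im=cv2.imread("pics/w8.png");print(circ(c,im,(.5451,.2132),.062,.068,.08))
f=lambda u,v,z:p2w(c,*un(u,v,240,80,5),z)
A=np.array([.5451,.2132])
for nm,p in (("ix out",f(165,112,.062)),("ix in",f(137,500,.062)),("mk tip",f(570,258,.061)),("mk back",f(704,120,.061)),("neck",f(618,210,.061)),):
    d=p[:2]-A;print(nm,p,np.hypot(*d),np.degrees(np.arctan2(d[1],d[0])))
d=f(165,112,.062)-f(137,500,.062);print(np.degrees(np.arctan2(d[1],d[0])))
E
```

```text
(array([0.54527069, 0.21279031, 0.07423383]), 157)
ix out [0.54192952 0.28697885 0.062     ] 0.07384693733410799 92.46064366561096
ix in [0.54386288 0.24377646 0.062     ] 0.030601477931901315 92.31691911764993
mk tip [0.58879848 0.27659633 0.061     ] 0.07699774001272262 55.42188104740718
mk back [0.60064112 0.29299872 0.061     ] 0.09722474777532196 55.16149707785091
neck [0.59312189 0.28239201 0.061     ] 0.08422372745827976 55.237881159271936
92.56234600893255
```

>>> {"fn": "servo_tool", "kwargs": {"targets": [[[0,0,0],0.5],[[0,0,0],1],[[0,0,0],1],[[0,0,0],1],[[0,0,0],1],[[0,0,0],1],[[0,0,0],1],[[0,0,0],0.8],[[0,0,0],0.5],[[0,0,0],0],[[0,0,0],0]]}}

```text
clock: 19.02
position: [0.5456, 0.213, 0.0685]
tool_rot: [3.141, -0.0, 0.999]
force: [-1.3, -2.6, 8.9]
grip_width: 0.0486
```

```bash
python3 - <<'E'
from h import *
st()
c=bot.get_calibration("wrist");im=bot.grab_frame("wrist");cv2.imwrite("pics/w9.png",im);np.save("w9.npy",c)
crop("w9","w9c",210,70,350,190,5)
E
```

```text
19.02 [0.5456 0.213  0.0685] [179.97  -0.    57.27] F [-1.3 -2.6  8.9] M [-0.39  0.49 -0.01] w 0.0486 q [-0.76  0.69  0.41  1.83 -0.41  0.7  -0.68]
```

View pics/w9c.png

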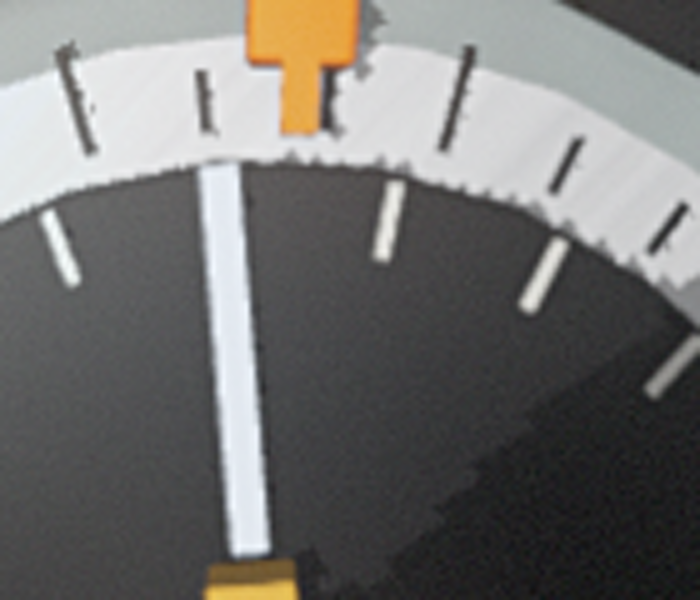

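```bash
cat > ang.py <<'E'
from h import *
def ang(name,o,s,pts):
    c=np.load(name,allow_pickle=True).item()
    f=lambda u,v,z:p2w(c,*un(u,v,*o,s),z)
    A=np.array([.5451,.2131])
    for nm,(u,v,z) in pts.items():
        d=f(u,v,z)[:2]-A;print(nm,round(np.hypot(*d),4),round(np.degrees(np.arctan2(d[1],d[0])),2))
E
python3 -c "
from ang import *
ang('w9.npy',(210,70),5,dict(ixo=(220,164,.062),ixi=(250,553,.062),tip=(301,133,.061),neck=(304,67,.061)))"
```

```text
ixo 0.0739 61.51
ixi 0.0305 61.67
tip 0.0771 54.83
neck 0.0838 54.84
```

>>> {"fn": "servo_tool", "kwargs": {"targets": [[[0,0,0],0.4],[[0,0,0],0.4],[[0,0,0],0.3],[[0,0,0],0.1],[[0,0,0],0],[[0,0,0],0]]}}

```text
clock: 19.82
position: [0.5456, 0.213, 0.0685]
tool_rot: [3.141, -0.0, 0.895]
force: [-1.8, -2.6, 8.8]
grip_width: 0.0484
```

```bash
python3 - <<'E'
from h import *
st()
c=bot.get_calibration("wrist");im=bot.grab_frame("wrist");cv2.imwrite("pics/w10.png",im);np.save("w10.npy",c)
crop("w10","w10c",210,70,350,190,5)
E
```

```text
19.82 [0.5456 0.213  0.0685] [ 1.7997e+02 -1.0000e-02  5.1270e+01] F [-1.8 -2.6  8.8] M [-0.39  0.41  0.06] w 0.0484 q [-0.77  0.7   0.44  1.83 -0.44  0.71 -0.76]
```

View pics/w10c.png

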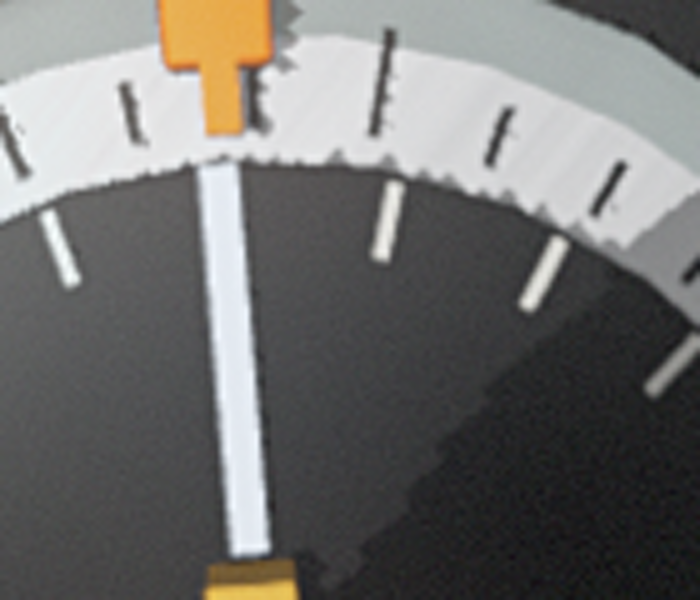

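```bash
python3 -c "
from ang import *
ang('w10.npy',(210,70),5,dict(ixo=(220,164,.062),ixi=(250,553,.062),tip=(224.5,135,.061),neck=(218,67,.061)))"
```

```text
ixo 0.0739 55.54
ixi 0.0305 55.71
tip 0.0769 55.01
neck 0.0839 55.15
```

>>> {"fn": "servo_tool", "kwargs": {"targets": [[[0,0,0],0.1],[[0,0,0],0],[[0,0,0],0]]}}

```text
clock: 20.25
position: [0.5456, 0.213, 0.0685]
tool_rot: [3.141, -0.0, 0.886]
force: [-0.7, -2.3, 8.6]
grip_width: 0.0483
```

```bash
python3 - <<'E'
from h import *
st()
c=bot.get_calibration("wrist");im=bot.grab_frame("wrist");cv2.imwrite("pics/w11.png",im);np.save("w11.npy",c)
crop("w11","w11c",210,70,350,190,5)
E
```

```text
20.25 [0.5456 0.213  0.0685] [ 1.7997e+02 -1.0000e-02  5.0770e+01] F [-0.7 -2.3  8.6] M [-0.34  0.47  0.07] w 0.0483 q [-0.78  0.7   0.44  1.83 -0.44  0.71 -0.77]
```

View pics/w11c.png

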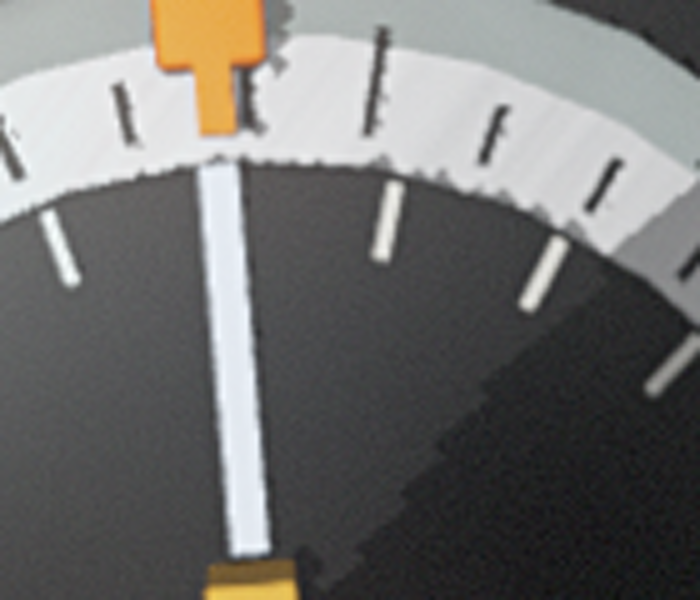

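>>> {"fn": "servo_tool", "kwargs": {"targets": [[[0,0,0],0],[[0,0,0],0],[[0,0,0],0],[[0,0,0],0],[[0,0,0],0],[[0,0,0],0]], "gripper": 1}}

```text
clock: 21.05
position: [0.5453, 0.2132, 0.0682]
tool_rot: [3.142, 0.0, 0.888]
force: [0.7, -0.0, -1.0]
grip_width: 0.0856
```

>>> {"fn": "servo_tool", "kwargs": {"targets": [[[0,0,-0.3],0],[[0,0,-0.6],0],[[0,0,-0.8],0],[[0,0,-0.8],0],[[-0.3,0,-0.5],0],[[-0.3,0,0],0],[[0,0,0],0],[[0,0,0],0]]}}

```text
clock: 22.05
position: [0.5263, 0.1904, 0.2178]
tool_rot: [-3.141, 0.001, 0.889]
force: [0.3, 0.1, -0.8]
grip_width: 0.0853
```

```bash
python3 - <<'E'
from h import *
st()
c=bot.get_calibration("wrist");im=bot.grab_frame("wrist");cv2.imwrite("pics/w12.png",im);np.save("w12.npy",c)
cv2.imwrite("pics/s12.png",bot.grab_frame("scene"))
crop("w12","w12c",200,60,360,220,5);crop("s12","s12c",270,110,400,230,5)
E
```

```text
22.05 [0.5263 0.1904 0.2178] [-1.7998e+02  3.0000e-02  5.0920e+01] F [ 0.3  0.1 -0.8] M [-0.02  0.03 -0.02] w 0.0853 q [-0.86  0.47  0.57  1.79 -0.3   0.97 -0.85]
```

View pics/w12.png

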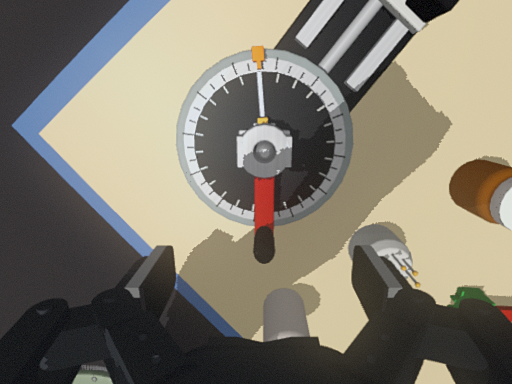

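View pics/w12c.png

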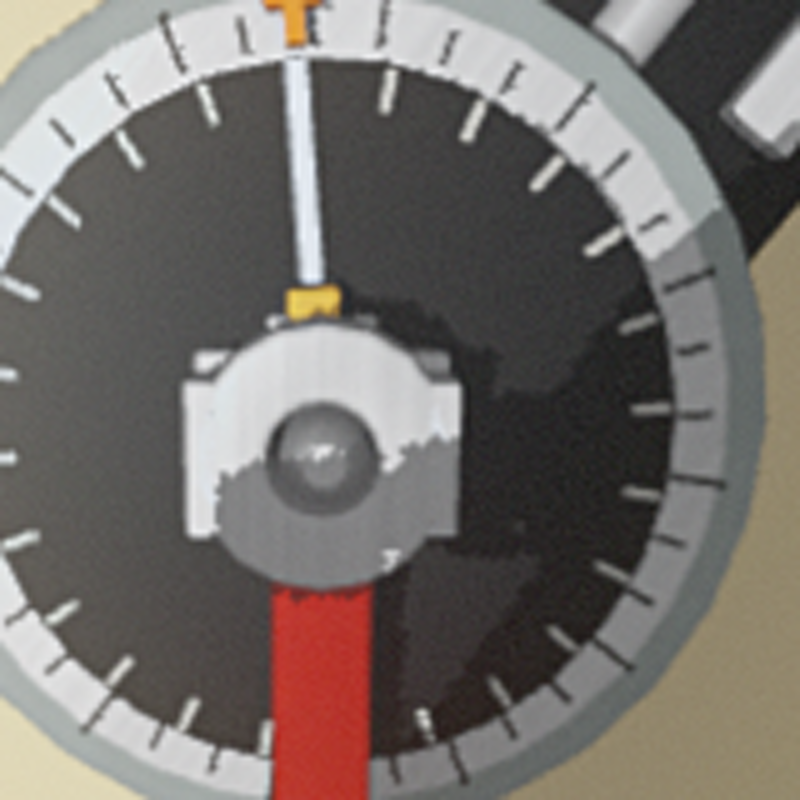

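View pics/s12c.png

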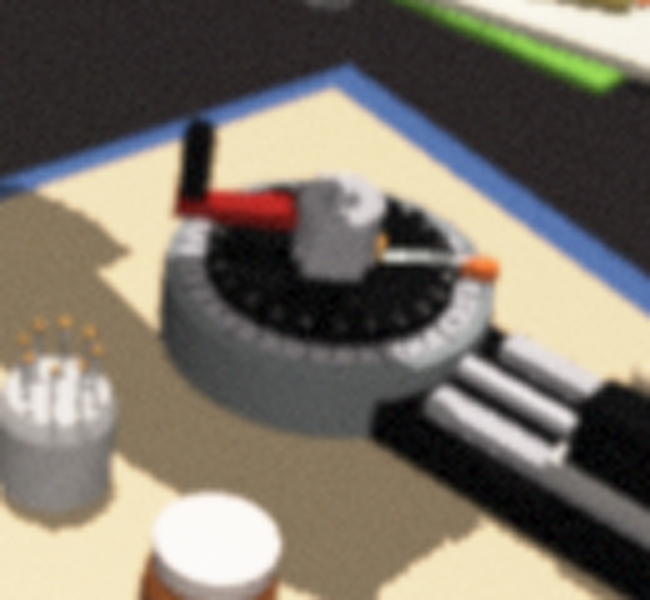

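```bash
python3 -c "
from ang import *
ang('w12.npy',(200,60),5,dict(ixo=(296.5,58,.062),ixi=(312,285,.062),tip=(297,46,.061)))
bot.job_done();st()"
```

```text
ixo 0.0742 55.13
ixi 0.0303 55.43
tip 0.0766 54.93
the job is handed in; nothing more can be done
the job is handed in; nothing more can be done
```

I fitted the steel-hubbed, red-armed crank on the dial's shaft, wound the dial and stopped the index line at the orange marker. I handed the job in at about 22 s of the 61 s allowed; no verdict was reported.

- **Fit:** I set the crank down already lined up with the key, at the measured arm angle. It seated straight away, so no search turn was needed. Lowering it showed no contact at the key-top height; it met the dial about where full seating should be, pressing with roughly 10 N.
- **Winding:** I turned the dial anticlockwise to about 37° past the marker, measured from the camera. I then came back clockwise in small steps, without overshooting or reversing. That is more than the 23° of play, so it should be taken up clockwise.
- **Final check (gripper open and clear):** The index measured 55.1–55.4° and the marker tip 54.9°, so they agree within about 0.2–0.5°, close to what the pictures can resolve. The hub is down on the dial with the key in its slot. The marker's measured angle stayed at 54.8–55.4° throughout, so it does not appear to have shifted.
- **Containers:** The jar and bur stand look unmoved in the last pictures. The bottle also shows standing in the wrist picture, but I did not re-measure its position.

**Disagreement:** The top camera placed the dial's axis about 3 mm from where the wrist camera did. I used the wrist camera because it gave the same answer from two orientations, and the fit went on without side contact.

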